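# Start the press-top timers in cooking order

### The job

Start the three white press-top kitchen timers in cooking order: first the square one (roast), then the large round one (potatoes), then the small round one (beans). Press each grey top down lightly with the fingertips until it is down and stays down, without lifting, tipping or shoving the timers. Leave everything else on the bar where it is.

Things in the scene. Friction and masses are not known exactly. Their poses are not given: they have to be found in the camera images.
- square_timer: square press-top kitchen timer: white plastic housing 74 x 74 mm, 28 mm high, rounded edges, loose on the bar, rubber foot, about 0.3 kg. Origin: centre of its underside; z up. A small dark display is on the housing's -x side.
- square_top (a point): centre of the upper face of this timer's square grey top plate, 54 x 54 mm. The face stands 50 mm above the bar (22 mm above the housing) when up, and 42 mm when fully down and let go; the point moves with the plate. The plate is a soft cushion: it gives 1 mm for each newton (at most 10 mm, and springs back) on top of the stroke of the steel collar that carries it.
- square_key (a joint): how far this top's collar is pressed down, m: 0 = up (off), 0.008 = fully down, against its stop; the timer is running from 0.005. It slides straight down against a steady 2.5 N of friction, without a spring, and stays where it is left. So pushing the top 13 to 15 mm below where it stood (5 to 7 N) sends it fully down.
- large_timer: large round press-top kitchen timer: white plastic housing 88 mm across, 28 mm high, loose on the bar, rubber foot, about 0.3 kg. Origin: centre of its underside; z up. A small dark display is on the housing's -x side.
- large_top (a point): centre of the upper face of this timer's round grey top plate, 66 mm across. The face stands 50 mm above the bar (22 mm above the housing) when up, and 42 mm when fully down and let go; the point moves with the plate. The plate is a soft cushion: it gives 1 mm for each newton (at most 10 mm, and springs back) on top of the stroke of the steel collar that carries it.
- large_key (a joint): how far this top's collar is pressed down, m: 0 = up (off), 0.008 = fully down, against its stop; the timer is running from 0.005. It slides straight down against a steady 2.5 N of friction, without a spring, and stays where it is left. So pushing the top 13 to 15 mm below where it stood (5 to 7 N) sends it fully down.
- small_timer: small round press-top kitchen timer: white plastic housing 60 mm across, 28 mm high, loose on the bar, rubber foot, about 0.3 kg. Origin: centre of its underside; z up. A small dark display is on the housing's -x side.
- small_top (a point): centre of the upper face of this timer's round grey top plate, 44 mm across. The face stands 50 mm above the bar (22 mm above the housing) when up, and 42 mm when fully down and let go; the point moves with the plate. The plate is a soft cushion: it gives 1 mm for each newton (at most 10 mm, and springs back) on top of the stroke of the steel collar that carries it.
- small_key (a joint): how far this top's collar is pressed down, m: 0 = up (off), 0.008 = fully down, against its stop; the timer is running from 0.005. It slides straight down against a steady 2.5 N of friction, without a spring, and stays where it is left. So pushing the top 13 to 15 mm below where it stood (5 to 7 N) sends it fully down.
- jam_jar: jam jar with a screw lid, 62 mm across, 86 mm high; a bystander, loose on the bar. Origin: centre of its underside.
- soup_tin: soup tin, 57 mm across, 72 mm high; a bystander, loose on the bar. Origin: centre of its underside.
- sardine_tin: flat sardine tin, 63 x 105 mm, 24 mm high; a bystander, loose on the bar. Origin: centre of its underside.
- glass_shaker: glass shaker, 44 mm across, 90 mm high; a bystander, loose on the bar. Origin: centre of its underside.
Mind the look-alikes: they are no part of the job. Leave any green look-alike of the large_timer alone.

How it is judged:
By the outcome, as a careful person would: the job done as asked, in the order asked, and still so for the second after the job is handed in, with the robot touching nothing.
It also fails if it takes over 51 s, if anything falls off the work surface, if the arm or the gripper's body presses on something with over 40 N, if the wrist force passes 120 N, or if a joint passes its speed limit or range.

### The arm

A 6-joint arm with a two-finger parallel gripper is mounted at the origin on a cart in front of the work surface, level with it; the furniture and walls round the work are solid. World frame = base frame: x ahead of the robot, y to its left, z up, the work surface at z = 0. Lengths are in m, angles in degrees, forces in N, time in s.
With the tool pointing down it reaches from about 0.35 to 0.925 m from the base axis. Payload 6.4 kg.
Tool frame: the origin (TCP) lies on the centre line of the jaws, within the pads' length; the fingertips stand r.finger_overhang ahead of it and the grasp point (between the pads) lies 2 mm behind it (r.finger_overhang is the distance from the TCP to the fingertips, in m); z points along the fingers, y is the line along which they close (so a half turn about z gives the same grasp; the last joint's range is limited). The gripper opens to 85 mm and grips with 20 to 120 N. Pads are 22 mm wide; open, the fingers measure 114 mm over their backs; the gripper's body (76 mm by 85 mm) begins 54 mm behind the grasp point. The pads swing forward as they close: fully open they stand 13 mm farther back than shut.
Start: joints at [58.894, 14.043, 89.255, -0, 76.702, -9.975], TCP at [0.234, 0.606, 0.248] pointing down, gripper open.
Joint ranges: [-179.41, 179.41], [-58.25, 129.5], [7.25, 145.43], [-54.29, 234.29], [11.92, 165.04], [-157.13, 157.13]. Speed limits (degrees/s): [147.25, 147.25, 180, 180, 180, 180].

### API

Orientations are given as a 3x3 rotation matrix whose columns are the frame's x, y, z axes.
In Python, from plant import monitor, read_camera, r, find_in, masks_of, spot_point gives the robot as it stands. The module is installed in compiled form; this text tells all that it offers.
- The arm moves only by the shell command python3 -m creep 'ROWS'. ROWS is JSON, a list of rows, each an object with "claw": the finger opening in cm, from 0 to 8.54; "translation": the shift along the tool's x, y, z in cm, a list of three; "twist": the turn about the tool's z in rad. In form: [{"claw": claw, "translation": [x, y, z], "twist": twist}, ...]. A call has 1 to 12 rows; each row is the pose to reach, as a shift and turn from the pose commanded when the call began, along the tool's axes at that moment; what a row does not reach only later rows make up. A row lasts 1/12 s, in which the tool goes at most 41.7 mm and 7.16 degrees, less where a joint would pass 70% of its speed; a pose out of reach is approached as far as the arm can. A call with a gripper value outside its range is refused whole. The fingers move at their own pace and stop on an object; the grip force is fixed at half the most. Time passes only in rows, so rows that repeat a pose let the fingers close. It gives the time, the measured TCP pose, the force, the opening and the grip force at its end, in the units of the state.
- monitor.get_state(): the state, without advancing time (a new reading comes with each control period).
- read_camera(name): name is "scene" or "top"; returns a dict with "img" (400x640x3 uint8, red, green, blue), "fx", "fy", "cx", "cy" (pixels), "xyz" and "attitude" of the camera in the world. Camera axes: x right, y down, z forward; pixel columns grow to the right and rows downward; lengths in m; the calibration is good to about 2 mm. A picture is of the moment at which its call begins. There is no depth.
- r.close_job(): hands the job in; it is judged then, once.
Trained networks look in a picture, given as the dict that the camera call returned (one of the last four; its "shot" number tells which), for a name from the list of things; names that differ only in an ending like _2 or _b are one class to them, and where a whole thing is asked for, a point or a joint stands for the part that bears it (a point fixed in the world has none). Each returns a list of dicts, best first, with "score" (0 to 1); they miss things now and then, are a little off and sometimes report something else, mostly with a low value. They report only what shows in the picture. A call takes as long as a camera call. They do not tell look-alikes from the thing itself.
- find_in(picture, name): "rect" ([left, top, right, bottom] in pixels, round what is visible of it).
- masks_of(picture, name): "mask" (400x640 bool, what is visible of it) and "rect" ([left, top, right, bottom] in pixels, round what is visible of it).
- spot_point(picture, name): "pixel" ([column, row] in pixels: a listed point, or the origin of a listed thing).
The state is a dict: "clock": time; "joints": joint angles; "qd": joint speeds; "effort": joint torques, N m; "ee_pos": TCP position; "tcp_rot": TCP orientation; "force": force on the tool from outside, world axes, zero at the start; "moment": the same for the moment, N m; "opening": finger opening in m; "grasp_force": force on a finger pad.
Only numpy, scipy, OpenCV 4.12 (cv2) and the standard library are available. Lean on these libraries where they do the work, as an engineer would, in place of code of your own. Each camera call takes 0.05 s, during which the arm holds its last target. There are 200 camera calls.

## Working session

There is one attempt and no reset: what is moved stays moved. The work goes in short steps, Python scripts to look and compute and a shell command to move; the robot and the scene stay as the last step left them, time stands still between calls to the robot, and variables do not carry over. Pictures are saved under pics/ and viewed, at most 10 in all, crops included, and the job is handed in when it is done.

```bash
mkdir -p pics
cat > h.py <<'E'
import numpy as np, cv2
from plant import monitor, read_camera, r, find_in, masks_of, spot_point
def ray(p,px,z):
    R=np.array(p["attitude"]); d=R@np.array([(px[0]-p["cx"])/p["fx"],(px[1]-p["cy"])/p["fy"],1])
    c=np.array(p["xyz"]); return (c+d*(z-c[2])/d[2]).round(4)
E
python3 - <<'E'
from h import *
s=monitor.get_state(); print(s["clock"],s["ee_pos"],np.round(s["tcp_rot"],3).tolist(),s["force"],s["opening"],r.finger_overhang)
for c in ("top","scene"):
    p=read_camera(c); cv2.imwrite(f"pics/{c}0.png",p["img"][:,:,::-1]); print(c,p["xyz"])
    for n in ("square_top","large_top","small_top"):
        for d in spot_point(p,n)[:3]: print(n,np.round(d["pixel"],1),round(d["score"],2),ray(p,d["pixel"],.05))
    for n in ("square_timer","large_timer","small_timer","jam_jar","soup_tin","sardine_tin","glass_shaker"):
        for d in find_in(p,n)[:3]: print(n,np.round(d["rect"]),round(d["score"],2))
        if c=="top":
            for d in spot_point(p,n)[:2]: print("   ",ray(p,d["pixel"],0),round(d["score"],2))
E
```

```text
0.0 [0.23402216 0.60583378 0.2471548 ] [[-0.933, 0.361, -0.001], [0.361, 0.933, -0.002], [0.0, -0.002, -1.0]] [ 0.16866316 -0.23443241  0.49028206] 0.08537004753215063 0.017
top [0.4220305  0.09787602 1.5711291 ]
square_top [419.2 185.8] 0.78 [ 0.5313 -0.1747  0.05  ]
large_top [421.1 229.2] 0.91 [ 0.3958 -0.1779  0.05  ]
large_top [351.9 171.9] 0.68 [0.5775 0.0351 0.05  ]
large_top [417.1 187.5] 0.59 [ 0.5261 -0.168   0.05  ]
small_top [285.1 208.9] 0.42 [0.4634 0.2461 0.05  ]
square_timer [400. 178. 429. 203.] 0.76
square_timer [234. 237. 247. 255.] 0.35
    [0.6553 0.2705 0.    ] 0.71
    [ 0.5232 -0.1589  0.    ] 0.64
large_timer [338. 160. 365. 188.] 0.97
large_timer [405. 217. 434. 246.] 0.68
    [ 0.4036 -0.188   0.    ] 0.84
    [0.5687 0.0348 0.    ] 0.67
small_timer [279. 202. 298. 220.] 0.67
    [0.6434 0.2653 0.    ] 0.26
jam_jar [269. 140. 290. 162.] 0.67
    [0.6527 0.2692 0.    ] 0.85
soup_tin [399. 147. 418. 165.] 0.56
soup_tin [280. 204. 296. 222.] 0.36
    [0.3912 0.0249 0.    ] 0.69
sardine_tin [409. 180. 424. 196.] 0.57
    [0.3944 0.0274 0.    ] 0.7
glass_shaker [232. 234. 247. 252.] 0.69
    [0.3565 0.3911 0.    ] 0.58
scene [ 0.03726119 -0.35796569  0.85448335]
square_top [406.8 271. ] 0.82 [ 0.5188 -0.1619  0.05  ]
large_top [379.4 311.5] 0.94 [ 0.4048 -0.1801  0.05  ]
large_top [354.3 204.5] 0.64 [0.5763 0.0406 0.05  ]
small_top [263.  185.1] 0.62 [0.4594 0.2436 0.05  ]
square_timer [385. 259. 433. 303.] 0.65
large_timer [356. 297. 399. 343.] 0.81
large_timer [339. 201. 376. 228.] 0.79
small_timer [250. 180. 274. 208.] 0.61
jam_jar [299. 125. 324. 167.] 0.88
jam_jar [390. 259. 426. 289.] 0.51
soup_tin [410. 218. 442. 258.] 0.78
sardine_tin [281. 245. 328. 282.] 0.79
glass_shaker [184. 162. 203. 195.] 0.98
glass_shaker [385. 256. 431. 304.] 0.45
```

View pics/top0.png

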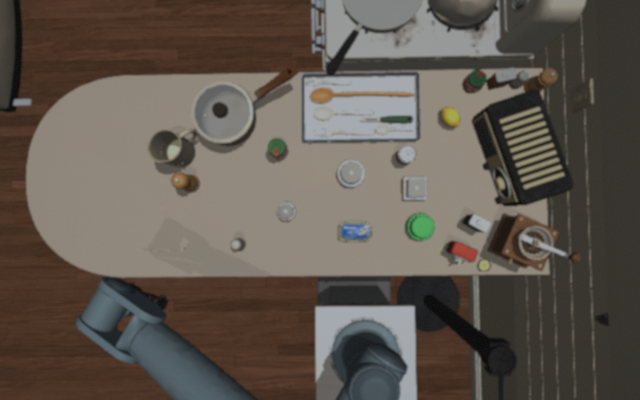

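View pics/scene0.png

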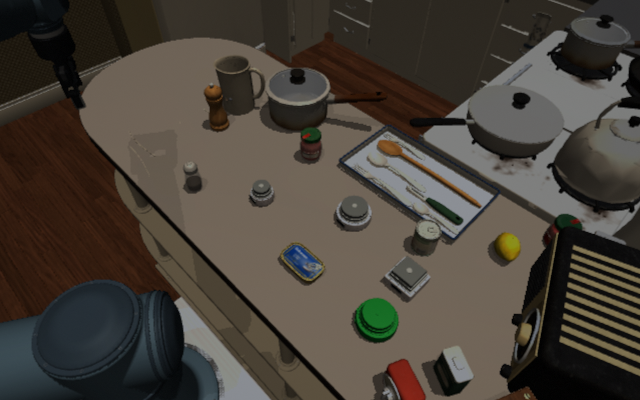

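```bash
python3 - <<'E'
from h import *
P={c:read_camera(c) for c in("top","scene")}
B={"top":[(395,168),(331,153),(266,191)],"scene":[(387,255),(334,192),(243,170)]}
rows=[]
for c,p in P.items():
    rows.append(np.hstack([cv2.resize(p["img"][y:y+40,x:x+40],(260,260),interpolation=cv2.INTER_CUBIC) for x,y in B[c]]))
    for n,b in zip(("square_timer","large_timer","small_timer"),B[c]):
        for d in masks_of(p,n)[:3]:
            m=d["mask"]; ys,xs=np.nonzero(m); q=(xs.mean(),ys.mean())
            if b[0]<q[0]<b[0]+40 and b[1]<q[1]<b[1]+40: print(c,n,np.round(q,1),m.sum(),np.round(d["rect"],1),ray(p,q,.03))
im=np.vstack(rows); im=np.clip(im*1.3,0,255).astype("uint8")
cv2.imwrite("pics/z.png",im[:,:,::-1])
E
python3 -m creep '[{"claw":0,"translation":[0,0,0],"twist":0},{"claw":0,"translation":[0,0,0],"twist":0},{"claw":0,"translation":[0,0,0],"twist":0},{"claw":0,"translation":[0,0,0],"twist":0},{"claw":0,"translation":[0,0,0],"twist":0},{"claw":0,"translation":[0,0,0],"twist":0}]'
```

```text
top square_timer [414.5 188.5] 510 [403.7 178.4 429.4 201.3] [ 0.5244 -0.1633  0.03  ]
top large_timer [351.2 173.3] 523 [339.5 161.  366.1 188.8] [0.5752 0.0364 0.03  ]
top small_timer [286.9 212.1] 272 [279.4 202.4 299.1 223.5] [0.4539 0.2423 0.03  ]
scene square_timer [406.9 278.2] 1185 [383.1 258.5 428.8 304.6] [ 0.5166 -0.1681  0.03  ]
scene small_timer [261.8 193.3] 504 [248.9 179.9 274.7 208.7] [0.4495 0.2391 0.03  ]
clock: 2.35
ee_pos: [0.2343, 0.6063, 0.2483]
tcp_rot: [[-0.933, 0.36, -0.0], [0.36, 0.933, 0.0], [0.0, -0.0, -1.0]]
force: [0.3, -0.5, -0.0]
opening: 0.0124
grasp_force: 0.0
```

View pics/z.png

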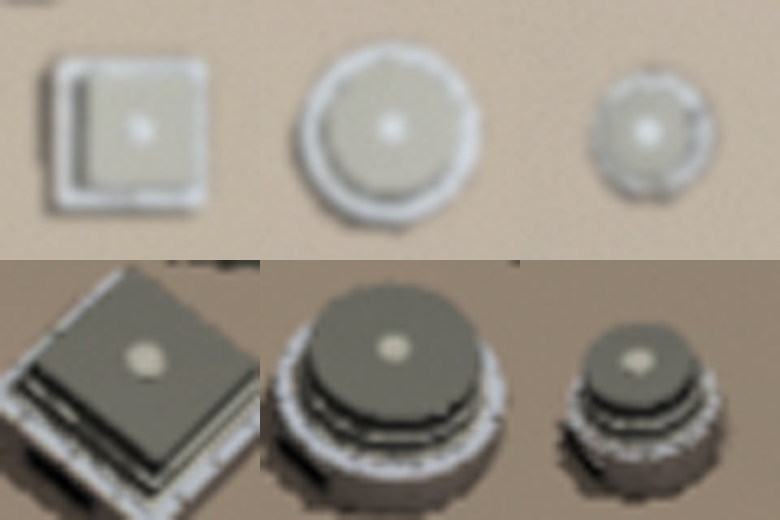

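Run:
```python
from h import *
s=monitor.get_state(); R=np.array(s["tcp_rot"]); e=np.array(s["ee_pos"])
t=read_camera("top"); c=read_camera("scene")
D={"sq":((416.2,187.3),(409,269.7)),"la":((350.65,172.2),(354.1,205)),"sm":((285,210.65),(260.65,185.2))}
prev=e
for n,(a,b) in D.items():
    A=ray(t,a,.05);B=ray(c,b,.05); T=(A+B)/2; T[2]=.15
    print(n,A,B,(100*R.T@(T-prev)).round(2)); prev=T
print(e,s["opening"])
```

```text
sq [ 0.5267 -0.1652  0.05  ] [ 0.5248 -0.1633  0.05  ] [-54.96 -61.37   9.83]
la [0.5766 0.039  0.05  ] [0.5748 0.0399 0.05  ] [ 2.68 20.8  -0.  ]
sm [0.4579 0.2465 0.05  ] [0.4549 0.2474 0.05  ] [18.61 15.05  0.  ]
[0.23430594 0.60631564 0.24827793] 0.01240202957081697
```

```bash
python3 -m creep '[{"claw":0,"translation":[-3,-3.4,0],"twist":0},{"claw":0,"translation":[-5.5,-6.2,0],"twist":0},{"claw":0,"translation":[-8,-9,0],"twist":0},{"claw":0,"translation":[-10.5,-11.8,0],"twist":0},{"claw":0,"translation":[-13,-14.6,0],"twist":0},{"claw":0,"translation":[-15.5,-17.4,0],"twist":0},{"claw":0,"translation":[-18,-20.2,0],"twist":0},{"claw":0,"translation":[-20.5,-23,0],"twist":0},{"claw":0,"translation":[-23,-25.8,0],"twist":0},{"claw":0,"translation":[-25.5,-28.6,0],"twist":0},{"claw":0,"translation":[-28,-31.3,0],"twist":0},{"claw":0,"translation":[-28,-31.3,0],"twist":0}]'
python3 -m creep '[{"claw":0,"translation":[-2.5,-2.8,0],"twist":0},{"claw":0,"translation":[-5,-5.6,0],"twist":0},{"claw":0,"translation":[-7.5,-8.4,0],"twist":0},{"claw":0,"translation":[-10,-11.2,0],"twist":0},{"claw":0,"translation":[-12.5,-14,1],"twist":0},{"claw":0,"translation":[-15,-16.8,2],"twist":0},{"claw":0,"translation":[-17.5,-19.6,4],"twist":0},{"claw":0,"translation":[-20,-22.4,6],"twist":0},{"claw":0,"translation":[-22.5,-25.2,8],"twist":0},{"claw":0,"translation":[-25,-28,10],"twist":0},{"claw":0,"translation":[-26.96,-30.07,12],"twist":0},{"claw":0,"translation":[-26.96,-30.07,13],"twist":0}]'
```

```text
clock: 3.45
ee_pos: [0.3846, 0.209, 0.2487]
tcp_rot: [[-0.93, 0.367, 0.002], [0.367, 0.93, -0.002], [-0.002, -0.001, -1.0]]
force: [0.3, 0.1, 0.1]
opening: 0.0001
grasp_force: 0.0
clock: 4.45
ee_pos: [0.5265, -0.1682, 0.116]
tcp_rot: [[-0.931, 0.364, -0.001], [0.364, 0.931, -0.0], [0.001, -0.001, -1.0]]
force: [-0.2, 0.0, -0.4]
opening: 0.0006
grasp_force: 0.0
```

```bash
python3 -m creep '[{"claw":0,"translation":[0,0,1],"twist":0},{"claw":0,"translation":[0,0,2],"twist":0},{"claw":0,"translation":[0,0,3],"twist":0},{"claw":0,"translation":[0,0,3.8],"twist":0},{"claw":0,"translation":[0,0,4.2],"twist":0},{"claw":0,"translation":[0,0,4.2],"twist":0},{"claw":0,"translation":[0,0,4.2],"twist":0},{"claw":0,"translation":[0,0,4.2],"twist":0}]'
python3 - <<'E'
from h import *
p=read_camera("scene"); im=p["img"][205:325,345:475]
q=read_camera("top")["img"][135:235,360:470]
cv2.imwrite("pics/n1.png",np.hstack([cv2.resize(i,(400,400),interpolation=2) for i in(im,q)])[:,:,::-1])
E
```

```text
clock: 5.12
ee_pos: [0.5262, -0.1643, 0.0771]
tcp_rot: [[-0.933, 0.36, 0.001], [0.36, 0.933, -0.001], [-0.001, -0.0, -1.0]]
force: [0.3, -0.3, 0.1]
opening: -0.0001
grasp_force: 0.0
```

View pics/n1.png

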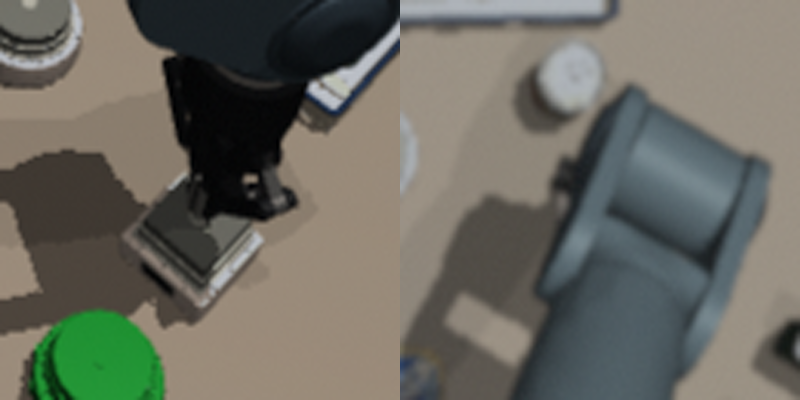

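The shut fingertips hang over the middle of the square top (about pixel 205,215 in the left crop), and the soup tin is clear. Next I press and watch the force.

```bash
python3 -m creep '[{"claw":0,"translation":[0,0,0.5],"twist":0},{"claw":0,"translation":[0,0,0.8],"twist":0},{"claw":0,"translation":[0,0,1.0],"twist":0},{"claw":0,"translation":[0,0,1.2],"twist":0},{"claw":0,"translation":[0,0,1.3],"twist":0},{"claw":0,"translation":[0,0,1.3],"twist":0},{"claw":0,"translation":[0,0,1.3],"twist":0}]'
```

```text
clock: 5.8
ee_pos: [0.5256, -0.1642, 0.0633]
tcp_rot: [[-0.933, 0.361, -0.0], [0.361, 0.933, 0.0], [0.0, 0.0, -1.0]]
force: [-1.1, 0.0, 1.7]
opening: -0.0
grasp_force: 0.9
```

```bash
python3 -m creep '[{"claw":0,"translation":[0,0,0.2],"twist":0},{"claw":0,"translation":[0,0,0.4],"twist":0},{"claw":0,"translation":[0,0,0.6],"twist":0},{"claw":0,"translation":[0,0,0.8],"twist":0},{"claw":0,"translation":[0,0,1.0],"twist":0},{"claw":0,"translation":[0,0,1.0],"twist":0},{"claw":0,"translation":[0,0,1.0],"twist":0},{"claw":0,"translation":[0,0,1.0],"twist":0}]'
```

```text
clock: 6.47
ee_pos: [0.5259, -0.1644, 0.0536]
tcp_rot: [[-0.933, 0.36, 0.0], [0.36, 0.933, -0.0], [-0.0, -0.0, -1.0]]
force: [-0.8, 0.8, 5.4]
opening: 0.0
grasp_force: 2.7
```

```bash
python3 -m creep '[{"claw":0,"translation":[0,0,-0.5],"twist":0},{"claw":0,"translation":[0,0,-1.5],"twist":0},{"claw":0,"translation":[0,0,-3],"twist":0},{"claw":0,"translation":[0,0,-5],"twist":0},{"claw":0,"translation":[0,0,-7],"twist":0},{"claw":0,"translation":[0.3,3,-9],"twist":0},{"claw":0,"translation":[0.7,6,-9],"twist":0},{"claw":0,"translation":[1.1,9,-9],"twist":0},{"claw":0,"translation":[1.5,12,-9],"twist":0},{"claw":0,"translation":[2,15,-9],"twist":0},{"claw":0,"translation":[2.4,18,-9],"twist":0},{"claw":0,"translation":[2.68,20.8,-8]
,"twist":0}]'
python3 -m creep '[{"claw":0,"translation":[0,0,1.5],"twist":0},{"claw":0,"translation":[0,0,3],"twist":0},{"claw":0,"translation":[0,0,4.5],"twist":0},{"claw":0,"translation":[0,0,5.6],"twist":0},{"claw":0,"translation":[0,0,5.6],"twist":0},{"claw":0,"translation":[0,0,5.6],"twist":0},{"claw":0,"translation":[0,0,5.6],"twist":0}]'
python3 - <<'E'
from h import *
p=read_camera("scene"); cv2.imwrite("pics/n2.png",cv2.resize(p["img"][150:350,290:490],(600,600),interpolation=2)[:,:,::-1])
for d in spot_point(p,"square_top")[:2]: print(d["pixel"],ray(p,d["pixel"],.042))
E
```

```text
clock: 7.47
ee_pos: [0.5771, 0.041, 0.1356]
tcp_rot: [[-0.933, 0.36, 0.004], [0.36, 0.933, -0.0], [-0.004, 0.001, -1.0]]
force: [0.2, 0.3, -0.6]
opening: 0.0
grasp_force: 0.0
clock: 8.05
ee_pos: [0.5764, 0.0392, 0.0783]
tcp_rot: [[-0.933, 0.361, 0.001], [0.361, 0.933, -0.0], [-0.001, 0.0, -1.0]]
force: [0.2, -0.0, 0.2]
opening: -0.0002
grasp_force: 0.0
[405.7, 271.1] [ 0.5217 -0.1585  0.042 ]
```

View pics/n2.png

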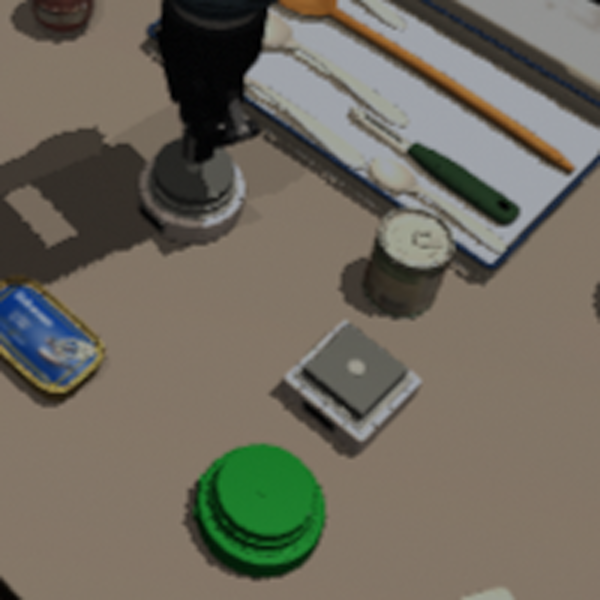

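The square top now sits visibly lower (dot at 408,272, it was 409,270), and the fingertips are over the large white timer. I'll press it.

```bash
python3 -m creep '[{"claw":0,"translation":[0,0,0.6],"twist":0},{"claw":0,"translation":[0,0,0.9],"twist":0},{"claw":0,"translation":[0,0,1.1],"twist":0},{"claw":0,"translation":[0,0,1.3],"twist":0},{"claw":0,"translation":[0,0,1.5],"twist":0},{"claw":0,"translation":[0,0,1.7],"twist":0},{"claw":0,"translation":[0,0,1.9],"twist":0},{"claw":0,"translation":[0,0,2.1],"twist":0},{"claw":0,"translation":[0,0,2.3],"twist":0},{"claw":0,"translation":[0,0,2.5],"twist":0},{"claw":0,"translation":[0,0,2.5],"twist":0},{"claw":0,"translation":[0,0,2.5],"twist":0}]'
python3 -m creep '[{"claw":0,"translation":[0,0,0],"twist":0}]'
```

```text
clock: 9.15
ee_pos: [0.5758, 0.0394, 0.0526]
tcp_rot: [[-0.933, 0.36, -0.0], [0.36, 0.933, -0.0], [0.0, -0.0, -1.0]]
force: [-2.7, -0.3, 6.3]
opening: 0.0002
grasp_force: 3.1
clock: 9.23
ee_pos: [0.5758, 0.0394, 0.0527]
tcp_rot: [[-0.933, 0.36, -0.0], [0.36, 0.933, -0.0], [0.0, -0.0, -1.0]]
force: [-2.6, 0.1, 6.5]
opening: 0.0003
grasp_force: 3.1
```

```bash
python3 -m creep '[{"claw":0,"translation":[0,0,-0.5],"twist":0},{"claw":0,"translation":[0,0,-1.5],"twist":0},{"claw":0,"translation":[0,0,-3],"twist":0},{"claw":0,"translation":[0,0,-5],"twist":0},{"claw":0,"translation":[0,0,-7],"twist":0},{"claw":0,"translation":[2.5,2,-9],"twist":0},{"claw":0,"translation":[5,4,-9],"twist":0},{"claw":0,"translation":[7.5,6,-9],"twist":0},{"claw":0,"translation":[10,8,-9],"twist":0},{"claw":0,"translation":[12.5,10,-9],"twist":0},{"claw":0,"translation":[15,12,-9],"twist":0},{"claw":0,"translation":[17.5,14,-9],"twist":0}]'
python3 -m creep '[{"claw":0,"translation":[1.11,1.05,1],"twist":0},{"claw":0,"translation":[1.11,1.05,2.5],"twist":0},{"claw":0,"translation":[1.11,1.05,4],"twist":0},{"claw":0,"translation":[1.11,1.05,5.5],"twist":0},{"claw":0,"translation":[1.11,1.05,6.5],"twist":0},{"claw":0,"translation":[1.11,1.05,6.5],"twist":0},{"claw":0,"translation":[1.11,1.05,6.5],"twist":0},{"claw":0,"translation":[1.11,1.05,6.5],"twist":0}]'
python3 - <<'E'
from h import *
p=read_camera("scene"); cv2.imwrite("pics/n3.png",cv2.resize(p["img"][130:300,230:430],(800,600)[:2],interpolation=2)[:,:,::-1])
E
```

```text
clock: 10.23
ee_pos: [0.4621, 0.2343, 0.1428]
tcp_rot: [[-0.933, 0.361, 0.001], [0.361, 0.933, 0.0], [-0.001, 0.001, -1.0]]
force: [0.6, 0.3, 0.4]
opening: 0.0
grasp_force: 0.0
clock: 10.9
ee_pos: [0.4571, 0.247, 0.0783]
tcp_rot: [[-0.933, 0.361, 0.002], [0.361, 0.933, 0.0], [-0.001, 0.001, -1.0]]
force: [0.6, -0.1, 0.3]
opening: -0.0001
grasp_force: 0.0
```

View pics/n3.png

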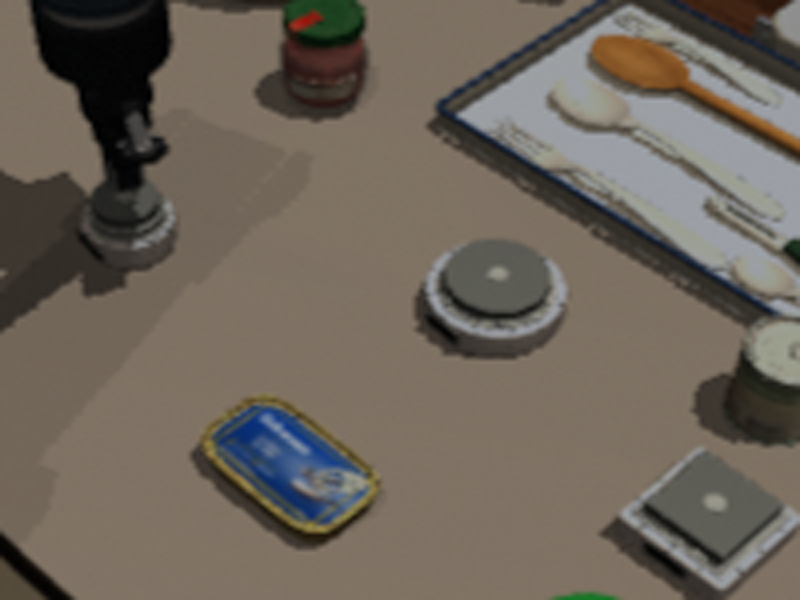

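The large top is down (crop 498,272) and the fingertips are centred over the small top (crop 125,190). I'll press it.

```bash
python3 -m creep '[{"claw":0,"translation":[0,0,0.6],"twist":0},{"claw":0,"translation":[0,0,0.9],"twist":0},{"claw":0,"translation":[0,0,1.1],"twist":0},{"claw":0,"translation":[0,0,1.3],"twist":0},{"claw":0,"translation":[0,0,1.5],"twist":0},{"claw":0,"translation":[0,0,1.7],"twist":0},{"claw":0,"translation":[0,0,1.9],"twist":0},{"claw":0,"translation":[0,0,2.1],"twist":0},{"claw":0,"translation":[0,0,2.3],"twist":0},{"claw":0,"translation":[0,0,2.5],"twist":0},{"claw":0,"translation":[0,0,2.5],"twist":0},{"claw":0,"translation":[0,0,2.5],"twist":0}]'
python3 -m creep '[{"claw":0,"translation":[0,0,-0.5],"twist":0},{"claw":0,"translation":[0,0,-1.5],"twist":0},{"claw":0,"translation":[0,0,-3],"twist":0},{"claw":0,"translation":[0,0,-5],"twist":0},{"claw":0,"translation":[0,0,-8],"twist":0},{"claw":0,"translation":[0,0,-11],"twist":0},{"claw":0,"translation":[0,0,-14],"twist":0},{"claw":0,"translation":[0,0,-17],"twist":0},{"claw":0,"translation":[0,0,-18],"twist":0},{"claw":0,"translation":[0,0,-18],"twist":0}]'
python3 - <<'E'
from h import *
p=read_camera("scene"); cv2.imwrite("pics/n4.png",cv2.resize(p["img"][150:350,180:450],(800,592),interpolation=2)[:,:,::-1])
E
```

```text
clock: 11.95
ee_pos: [0.4566, 0.2469, 0.0526]
tcp_rot: [[-0.933, 0.36, -0.0], [0.36, 0.933, -0.0], [0.0, -0.0, -1.0]]
force: [-2.0, -1.6, 6.2]
opening: -0.0001
grasp_force: 3.1
clock: 12.78
ee_pos: [0.458, 0.2474, 0.2359]
tcp_rot: [[-0.933, 0.36, 0.007], [0.36, 0.933, 0.002], [-0.006, 0.004, -1.0]]
force: [0.8, -0.1, 0.3]
opening: 0.0002
grasp_force: 0.0
```

View pics/n4.png

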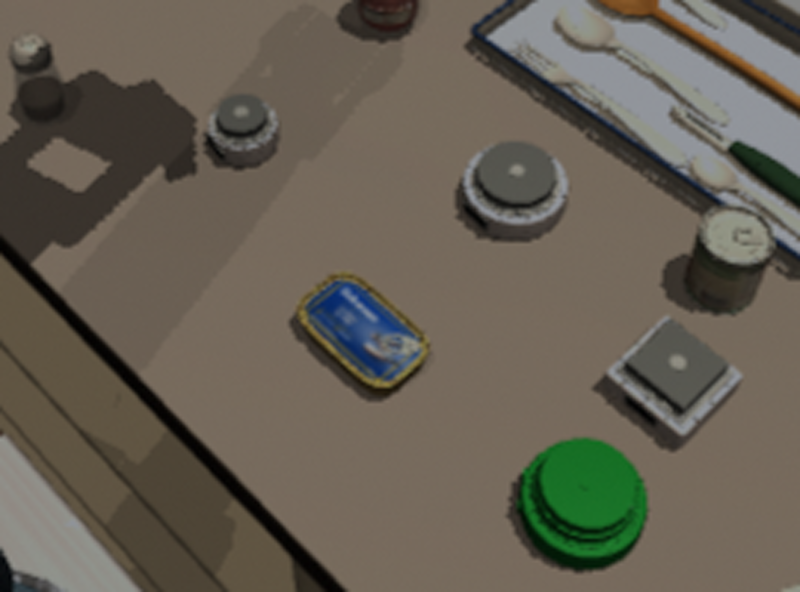

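All three tops are down (crop 241,112; 517,170; 678,362). Nothing else has moved, and the arm is clear.

```bash
python3 -c "
from plant import r; print(r.close_job())"
```

```text
the job is handed in; nothing more can be done
None
```

I pressed the square, then the large round, then the small round timer with 5–6 N each. The last picture shows all three tops down and nothing else moved, and I handed the job in at about 13 s; no verdict was shown.

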